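# Sort screw cassettes by weight into tray and use-first rack

## Robot

A 6-joint arm with a two-finger parallel gripper is mounted at the origin on the work surface. World frame = base frame: x ahead of the robot, y to its left, z up, the work surface at z = 0. Lengths are in m, angles in rad, forces in N, time in s.
With the tool pointing down it reaches from about 0.35 to 0.975 m from the base axis. Payload 7.1 kg.
Tool frame: the origin (TCP) lies midway between the tips of the shut fingers; the grasp point (between the pads) lies 19 mm behind it; z points along the fingers, x is the direction in which the jaws open and shut, and the axes are right-handed (so a half turn about z gives the same grasp; the last joint's range is limited). The gripper opens to 88 mm and grips with 3 to 60 N. Pads are 20 mm wide; open, the fingers measure 115 mm over their backs; the gripper's body (75 mm by 178 mm) begins 61 mm behind the grasp point.
Start: joints at [-1.132, 0.423, 1.63, -0, 1.089, -0.019], TCP at [0.276, -0.561, 0.223] pointing down, gripper open.
Joint ranges: [-3, 3], [-0.9, 2.11], [0.09, 2.58], [-1.31, 4.45], [0.11, 2.69], [-2.54, 2.54]. Speed limits (rad/s): [2.39, 2.39, 3.01, 3.14, 3.14, 3.14].

## Interface

Orientations are given as a unit quaternion [w, x, y, z].
In Python, from station import move_pose, movel, movej, command_gripper, wait, inverse_kinematics, read_camera, camera_info, MotionError, job_done, get_time, get_joint_pos, get_qvel, get_effort, get_tcp_pos, get_ee_rot, get_ft_force, get_ft_torque, get_grip_width gives the robot as it stands. Calls block until the motion is done:
- move_pose(position, orientation): joint-space move of the TCP to a pose.
- movel(position, frame=None, v=0.15, until_force=None): straight line of the TCP; frame=None keeps the orientation; v is the mean speed in m/s. With until_force (N) it stops when the force on the tool has changed by that much, and returns True; else False.
- movej(angles): joint-space move.
- command_gripper(opening): opening from 0.0 (shut) to 1.0 (fully open); the grip force is fixed at half the most; returns when the fingers have stopped.
- wait(seconds).
- inverse_kinematics(position, orientation): joint angles nearest the present ones, or None.
- read_camera(name): name is "scene" or "top" or "wrist"; returns the picture (400x640x3 uint8, red, green, blue); there is no depth.
- camera_info(name): a dict with "intrinsics" (3x3 intrinsics, pixels), "T" (4x4, takes a point from camera to world coordinates); the wrist camera has in their place "tool_from_camera" (4x4, takes a point from camera to tool coordinates, whose origin is the TCP and whose axes are the tool frame's). Camera axes: x right, y up, looking along -z (the intrinsics and any distortion apply to the point x, -y, -z); pixel columns grow to the right and rows downward; lengths in m; the calibration is good to about 2 mm. The wrist camera is an equidistant fisheye: a pixel r from the principal point sees the ray r / f radians off the axis. A picture is of the moment at which its call begins: read the wrist's pose just before it. camera_info takes no time and is no camera call.
A pose or a line that the arm cannot do raises MotionError and nothing moves.
- job_done(): hands the job in, once; it reports no verdict.
Readings, each from a call of its own:
- get_time(): time.
- get_joint_pos(): joint angles.
- get_qvel(): joint speeds.
- get_effort(): joint torques, N m.
- get_tcp_pos(): TCP position.
- get_ee_rot(): TCP orientation.
- get_ft_force(): force on the tool from outside, world axes, zero at the start.
- get_ft_torque(): the same for the moment, N m.
- get_grip_width(): opening from 0.0 (shut) to 1.0 (fully open).
Only numpy, scipy, OpenCV 4.12 (cv2) and the standard library are available. Lean on these libraries where they do the work, as an engineer would, in place of code of your own. Each camera call takes 0.05 s, during which the arm holds its last target.

## Task

Heft each blue screw cassette on the table: lay the fuller ones, over about 350 g, flat in the compartments of the grey tray, one to a compartment, and lay the lighter ones flat, side by side with their long sides together, in the aluminium rack between the yellow end cheek and the red sliding stop. Only when all are sorted, push the red stop up until you feel the row is closed without gaps against the yellow cheek (right up to the cheek if no cassette is light). Leave the other things on the table where they are.

Things in the scene. Friction and masses are not known exactly. Their poses are not given: they have to be found in the camera images.
- cassette_a: screw cassette a: closed blue plastic case, two white patches on top, 110 mm (its x) x 44 mm (y) x 26 mm high; black upright grip fin amid its top, 12 mm thick along x, 32 mm along y, its top 50 mm above the underside. Origin: centre of the underside; z up. Weighs 140 to 580 g by its contents, unseen and different each time; may be absent
- cassette_b: screw cassette b: closed blue plastic case, two white patches on top, 110 mm (its x) x 44 mm (y) x 26 mm high; black upright grip fin amid its top, 12 mm thick along x, 32 mm along y, its top 50 mm above the underside. Origin: centre of the underside; z up. Weighs 140 to 580 g by its contents, unseen and different each time; may be absent
- cassette_c: screw cassette c: closed blue plastic case, two white patches on top, 110 mm (its x) x 44 mm (y) x 26 mm high; black upright grip fin amid its top, 12 mm thick along x, 32 mm along y, its top 50 mm above the underside. Origin: centre of the underside; z up. Weighs 140 to 580 g by its contents, unseen and different each time; may be absent
- cassette_d: screw cassette d: closed blue plastic case, two white patches on top, 110 mm (its x) x 44 mm (y) x 26 mm high; black upright grip fin amid its top, 12 mm thick along x, 32 mm along y, its top 50 mm above the underside. Origin: centre of the underside; z up. Weighs 140 to 580 g by its contents, unseen and different each time; may be absent
- cassette_e: screw cassette e: closed blue plastic case, two white patches on top, 110 mm (its x) x 44 mm (y) x 26 mm high; black upright grip fin amid its top, 12 mm thick along x, 32 mm along y, its top 50 mm above the underside. Origin: centre of the underside; z up. Weighs 140 to 580 g by its contents, unseen and different each time; may be absent
- tray: grey tray, fixed, 284 mm (its x) by 126 mm (y). Five compartments along x, centres at x = -112, -56, 0, 56, 112 mm, each 52 mm (x) by 118 mm (y) inside: a cassette lies with its length along the tray's y. Origin: centre of the underside; floor 6 mm up, walls and dividers 4 mm thick, tops 22 mm up
- rack: aluminium rack, fixed: a lane 118 mm wide (y) inside. Origin on the underside, mid-width, 125 mm before the face of the yellow end cheek (at +x, 40 mm high); floor 6 mm up, side lips 5 mm thick, tops 22 mm up. Cassettes lie with their length along the rack's y; a tight row has centres at x = 103, 59, 15, -29, -73 mm
- rack_floor: floor plate of the rack, 6 mm thick; same frame as the rack
- stop (a joint): red sliding stop of the rack, m: 0 is fully open, its face 255 mm from the yellow cheek (rack x = -130 mm); grows as it slides towards the cheek (+x of the rack), 0.255 touches it. Stays where left (friction about 1.5 N). May start partly closed, with too little room for a long row
- stop_grip (a point): upper part of the grip fin on the red stop, 55 mm above the rack's underside, 15 mm behind the stop's face; fin 26 mm along the rack's x, 12 mm thick along y, its top 58 mm and foot 33 mm above the underside. Axes parallel to the rack's
- clear_box: bystander: lidded clear polycarbonate box, 87 x 62 x 39 mm, among the cassettes; origin centre of underside
- try_square: bystander: try square lying flat, wooden stock 110 mm, steel blade 150 mm, 18 mm high
- mallet: bystander: green rubber mallet lying down, 250 mm long, 57 mm high
- cup_hook: bystander: chrome cup hook 70 mm high on a round foot, standing on the orange silicone pad; a unit of white tilt-out bins, 240 x 150 x 220 mm, is fixed beside it
- tape_roll: bystander: yellow roll of tape lying flat, 100 mm across, 45 mm high
- mug: bystander: blue mug, 80 mm across, 90 mm high
- silicone_pad: fixed orange silicone pad, 160 x 160 x 6 mm

How it is judged:
By the outcome, as a careful person would: the job done as asked, in the order asked, and still so for the second after the job is handed in, with the robot touching nothing.
Of cassette_a, cassette_b, cassette_c, cassette_d, cassette_e only 4 to 5 are there at a start; the rules pass over those that are not, and their reading is None.
At some moment in a run one of cassette_a, cassette_b, cassette_c, cassette_d, cassette_e may be knocked a few centimetres aside while the robot is not near it.
Once in a run the grip may slacken for a moment while it holds something.
It also fails if it takes over 210 s, if anything falls off the work surface, if the arm or the gripper's body presses on something with over 40 N, if the wrist force passes 120 N, or if a joint passes its speed limit or range.

## Working session

There is one attempt and no reset: what is moved stays moved. The work goes in short steps, each a Python script; the robot and the scene stay as the last script left them, time stands still between calls to the robot, and variables do not carry over. Pictures are saved under pics/ and viewed, and the job is handed in when it is done.

```bash
ls; mkdir -p pics; python3 - <<'E'
from station import *
import cv2,numpy as np
print(get_time(),get_joint_pos(),get_tcp_pos(),get_ee_rot(),get_grip_width(),get_ft_force())
np.set_printoptions(precision=4,suppress=True)
for n in ["scene","top","wrist"]:
    i=camera_info(n);print(n,i)
    cv2.imwrite(f"pics/{n}0.png",read_camera(n)[:,:,::-1])
E
```

```text
pics
0.0 [-1.13202821e+00  4.23865754e-01  1.63067669e+00  1.50874631e-05
  1.08863241e+00 -1.90283896e-02] [ 0.27600419 -0.56012703  0.22189139] [-4.36182911e-04  8.49107002e-01 -5.28220289e-01 -6.60021174e-04] 1.0001001999095902 [ 0.09428186 -0.52817524 -0.05580365]
scene {'intrinsics': array([[464.2198,   0.    , 315.9205],
       [  0.    , 464.2198, 198.531 ],
       [  0.    ,   0.    ,   1.    ]]), 'T': array([[-0.6292, -0.4204,  0.6537,  1.5352],
       [ 0.7768, -0.3126,  0.5467,  0.8263],
       [-0.0255,  0.8518,  0.5233,  0.8711],
       [ 0.    ,  0.    ,  0.    ,  1.    ]])}
top {'intrinsics': array([[418.1978,   0.    , 316.1099],
       [  0.    , 418.1978, 196.4404],
       [  0.    ,   0.    ,   1.    ]]), 'T': array([[-0.0212,  0.9982, -0.0556,  0.4709],
       [-0.9998, -0.0214, -0.0029, -0.0171],
       [-0.0041,  0.0555,  0.9984,  1.4397],
       [ 0.    ,  0.    ,  0.    ,  1.    ]])}
wrist {'intrinsics': array([[309.7069,   0.    , 319.0754],
       [  0.    , 309.7069, 197.8122],
       [  0.    ,   0.    ,   1.    ]]), 'tool_from_camera': array([[ 1.    ,  0.0011, -0.0001,  0.0004],
       [ 0.001 , -0.9672, -0.2541, -0.0697],
       [-0.0004,  0.2541, -0.9672, -0.1629],
       [ 0.    ,  0.    ,  0.    ,  1.    ]])}
```

View pics/top0.png

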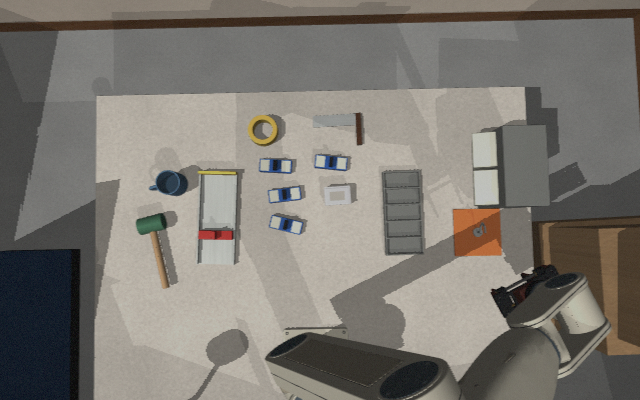

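View pics/scene0.png

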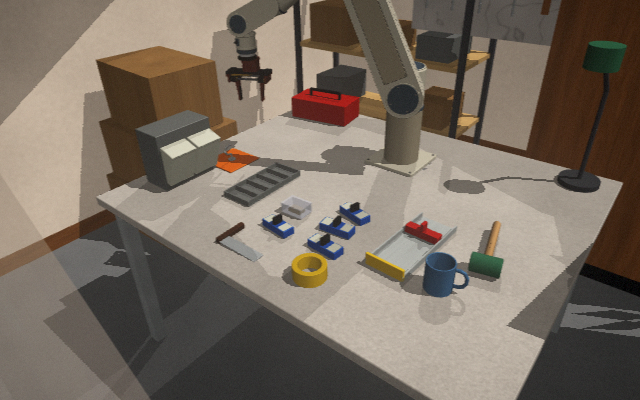

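View pics/wrist0.png

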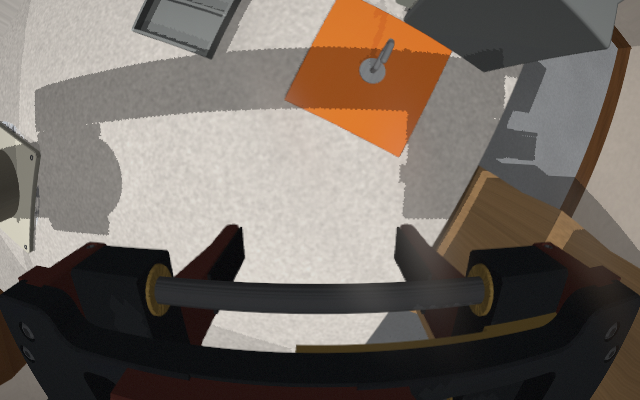

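```bash
cat > h.py <<'E'
from station import *
import cv2,numpy as np
from scipy.spatial.transform import Rotation as Rot
np.set_printoptions(precision=4,suppress=True)
def q2R(q): return Rot.from_quat([q[1],q[2],q[3],q[0]]).as_matrix()
def down(yaw):
    c,s=np.cos(yaw),np.sin(yaw)
    q=Rot.from_matrix(np.array([[c,s,0],[s,-c,0],[0,0,-1.]])).as_quat()
    return np.array([q[3],q[0],q[1],q[2]])
def snap(name,save=None):
    T=None
    i=camera_info(name)
    if name=="wrist":
        T=np.eye(4);T[:3,:3]=q2R(get_ee_rot());T[:3,3]=get_tcp_pos();T=T@i["tool_from_camera"]
    else: T=i["T"]
    im=read_camera(name)[:,:,::-1].copy()
    if save: cv2.imwrite(f"pics/{save}.png",im)
    return im,T,i["intrinsics"],name=="wrist"
def rays(uv,K,fish):
    uv=np.atleast_2d(np.asarray(uv,float))
    a=(uv[:,0]-K[0,2])/K[0,0];b=(uv[:,1]-K[1,2])/K[1,1]
    if fish:
        th=np.hypot(a,b);k=np.where(th>1e-9,np.sin(th)/np.maximum(th,1e-9),1)
        d=np.stack([a*k,b*k,np.cos(th)],1)
    else: d=np.stack([a,b,np.ones_like(a)],1)
    return d*[1,-1,-1]
def toplane(uv,z,s):
    im,T,K,f=s
    d=rays(uv,K,f)@T[:3,:3].T
    o=T[:3,3]
    return o+d*((z-o[2])/d[:,2])[:,None]
def proj(P,s):
    im,T,K,f=s
    p=(np.atleast_2d(P)-T[:3,3])@T[:3,:3]*[1,-1,-1]
    if f:
        r=np.hypot(p[:,0],p[:,1]);th=np.arctan2(r,p[:,2]);k=th/np.maximum(r,1e-9)
        return np.stack([p[:,0]*k*K[0,0]+K[0,2],p[:,1]*k*K[1,1]+K[1,2]],1)
    return np.stack([p[:,0]/p[:,2]*K[0,0]+K[0,2],p[:,1]/p[:,2]*K[1,1]+K[1,2]],1)
def nearyaw(p,yaw):
    """of yaw, yaw+pi pick least joint travel; return yaw, joints"""
    j0=np.array(get_joint_pos());best=None
    for k in (-1,0,1,2):
        q=inverse_kinematics(list(p),list(down(yaw+k*np.pi)))
        if q is None: continue
        c=np.abs(np.array(q)-j0).max()+0.3*abs(q[5])
        if best is None or c<best[0]: best=(c,yaw+k*np.pi,q)
    return best
E
python3 - <<'E'
from h import *
s=snap("top");im=s[0];hsv=cv2.cvtColor(im,cv2.COLOR_BGR2HSV)
m=cv2.inRange(hsv,(105,120,60),(130,255,255))
m=cv2.morphologyEx(m,cv2.MORPH_CLOSE,np.ones((9,9)))
n,l,st,ce=cv2.connectedComponentsWithStats(m)
for k in range(1,n):
    if st[k,4]<60: continue
    (c,wh,a)=cv2.minAreaRect(np.argwhere(l==k)[:,::-1].astype(np.float32))
    P=toplane(cv2.boxPoints((c,wh,a)),0.026,s)
    print(st[k],c,toplane(c,.026,s)[0],np.linalg.norm(P[1]-P[0]),np.linalg.norm(P[2]-P[1]))
for nm,lo,hi,z in [("yellow",(22,120,120),(35,255,255),.04),("red",(0,150,100),(8,255,255),.033),("red2",(172,150,100),(180,255,255),.033)]:
    m=cv2.inRange(hsv,lo,hi);n,l,st,ce=cv2.connectedComponentsWithStats(m)
    for k in range(1,n):
        if st[k,4]>30: print(nm,st[k],toplane([[st[k,0],st[k,1]],[st[k,0]+st[k,2],st[k,1]+st[k,3]]],z,s).ravel())
# rack corners/tray by eye
print(toplane([[384,170],[421,170],[386,254],[423,254]],.022,s))
print(toplane([[199,174],[238,174],[196,264],[236,264]],.022,s))
big=cv2.resize(im[100:290,140:540],None,fx=2,fy=2,interpolation=cv2.INTER_CUBIC);cv2.imwrite("pics/t1.png",big)
E
```

```text
[315 156  30  15 170] (330.1054992675781, 162.24795532226562) [ 0.665 -0.063  0.026] 0.04317933292600358 0.09956728198779917
[261 159  30  14 160] (275.85174560546875, 165.5207061767578) [0.6578 0.1217 0.026 ] 0.04338118130099997 0.09882056556163285
[269 188  32  14 172] (284.8924865722656, 194.33616638183594) [0.559  0.0926 0.026 ] 0.10357800515505147 0.0426540260580458
[275 217  24  15 161] (286.5000305175781, 224.50003051757812) [0.4569 0.0889 0.026 ] 0.04163140757022183 0.06968861476597216
yellow [248 115  29  29 348] [0.8303 0.2121 0.04   0.729  0.1153 0.04  ]
yellow [198 171  38   4 112] [0.6431 0.3828 0.04   0.6268 0.2549 0.04  ]
red [199 231  16   8 127] [0.4414 0.3826 0.033  0.4135 0.329  0.033 ]
red [217 231  15   9 119] [0.4401 0.3221 0.033  0.409  0.272  0.033 ]
[[ 0.635  -0.246   0.022 ]
 [ 0.6323 -0.3718  0.022 ]
 [ 0.3507 -0.2441  0.022 ]
 [ 0.3481 -0.3685  0.022 ]]
[[0.635  0.3846 0.022 ]
 [0.6321 0.2516 0.022 ]
 [0.3306 0.3965 0.022 ]
 [0.3278 0.2616 0.022 ]]
```

View pics/t1.png

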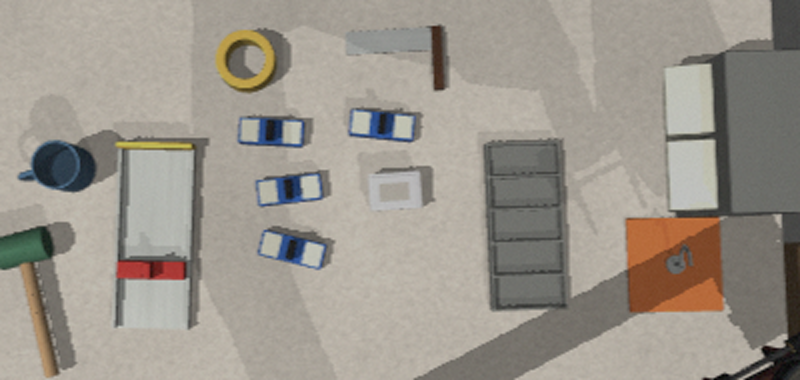

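```bash
python3 - <<'E'
from h import *
for yw in (np.pi/2,-np.pi/2):
    print(inverse_kinematics([.5,.05,.3],list(down(yw))), inverse_kinematics([.5,.32,.3],list(down(yw))),inverse_kinematics([.63,-.31,.1],list(down(yw))))
move_pose([.46,-.31,.3],list(down(np.pi/2)));snap("wrist","w_tray")
move_pose([.48,.04,.3],list(down(np.pi/2)));snap("wrist","w_cas")
print([np.mean([get_ft_force() for _ in range(1)],axis=0)])
move_pose([.46,.32,.3],list(down(np.pi/2)));snap("wrist","w_rack")
print(get_time(),get_tcp_pos())
E
```

```text
[ 0.076   0.1522  1.8165 -0.      1.1729 -1.4948] [ 0.5493  0.2986  1.6266 -0.      1.2164 -1.0215] [-0.4742  0.6726  1.5136 -0.      0.9554 -2.045 ]
[ 0.076   0.1522  1.8165 -0.      1.1729  1.6468] [ 0.5493  0.2986  1.6266 -0.      1.2164  2.1201] [-0.4742  0.6726  1.5136 -0.      0.9554  1.0966]
[array([-0.3495, -0.1631, -0.1479])]
4.625 [0.4605 0.3186 0.3   ]
```

View pics/w_cas.png

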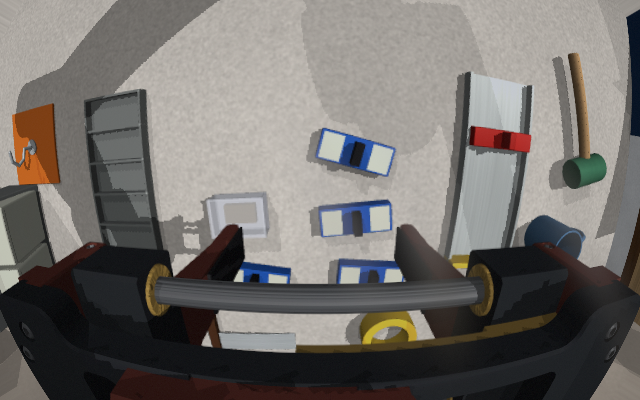

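View pics/w_rack.png

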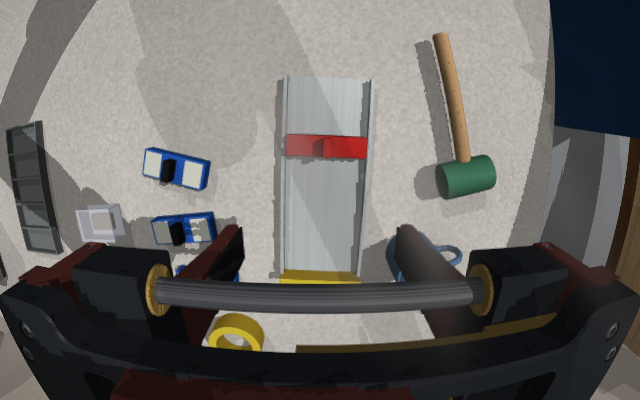

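View pics/w_tray.png

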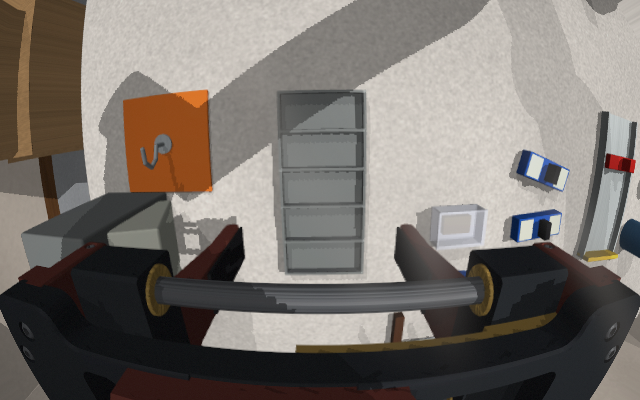

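```bash
python3 - <<'E'
import cv2
a=cv2.imread("pics/w_tray.png")[80:290,260:385];b=cv2.imread("pics/w_rack.png")[65:290,265:385]
cv2.imwrite("pics/z1.png",cv2.resize(a,None,fx=2.8,fy=2.8,interpolation=cv2.INTER_CUBIC))
cv2.imwrite("pics/z2.png",cv2.resize(b,None,fx=2.6,fy=2.6,interpolation=cv2.INTER_CUBIC))
E
```

```text
(no output)
```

View pics/z1.png

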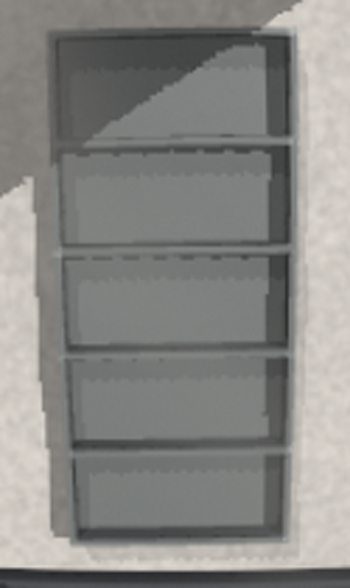

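View pics/z2.png

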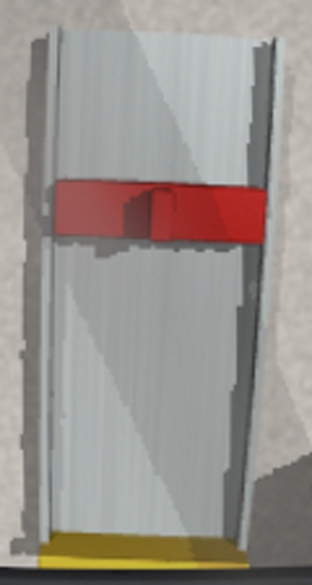

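```bash
cat > m.py <<'E'
from h import *
i=camera_info("wrist");
def pseudo(p,yaw):
    T=np.eye(4);T[:3,:3]=q2R(down(yaw));T[:3,3]=p
    return (None,T@i["tool_from_camera"],i["intrinsics"],True)
st=pseudo([.46,-.31,.3],np.pi/2);sr=pseudo([.4605,.3186,.3],np.pi/2)
E
python3 - <<'E'
from m import *
t=np.array([[47,30],[297,30],[290,541],[70,541]])/2.8+[260,80]
P=toplane(t,.022,st);print(P)
print(np.linalg.norm(P-np.roll(P,-1,0),axis=1),P.mean(0), np.degrees(np.arctan2(*(P[2]+P[3]-P[0]-P[1])[1::-1])), np.degrees(np.arctan2(*(P[0]+P[3]-P[1]-P[2])[1::-1])))
o=np.array([265,65])
ol=toplane(np.array([[50,27],[38,540]])/2.6+o,.022,sr);orr=toplane(np.array([[286,38],[250,545]])/2.6+o,.022,sr)
print(ol,orr,orr-ol)
print("cheek face top",toplane(np.array([[38,555],[248,557]])/2.6+o,.040,sr))
print("cheek bottom dark",toplane(np.array([[50,533],[235,536]])/2.6+o,.022,sr))
print("stop front?",toplane(np.array([[52,240],[265,244]])/2.6+o,.006,sr),toplane(np.array([[52,180],[268,188]])/2.6+o,.033,sr))
E
```

```text
[[ 0.3513 -0.3698  0.022 ]
 [ 0.3512 -0.2439  0.022 ]
 [ 0.6338 -0.2384  0.022 ]
 [ 0.6333 -0.3655  0.022 ]]
[0.1259 0.2826 0.1271 0.282 ] [ 0.4924 -0.3044  0.022 ] 0.9879305818587375 -90.09610088917233
[[0.3299 0.2694 0.022 ]
 [0.633  0.2543 0.022 ]] [[0.3351 0.3975 0.022 ]
 [0.6368 0.3863 0.022 ]] [[0.0052 0.1281 0.    ]
 [0.0038 0.132  0.    ]]
cheek face top [[0.6336 0.2564 0.04  ]
 [0.6352 0.3828 0.04  ]]
cheek bottom dark [[0.6279 0.2621 0.022 ]
 [0.6302 0.3766 0.022 ]]
stop front? [[0.4498 0.2675 0.006 ]
 [0.452  0.3899 0.006 ]] [[0.4139 0.2711 0.033 ]
 [0.418  0.3866 0.033 ]]
```

```bash
cat >> h.py <<'E'
import pickle
def keep(s,n):
    pickle.dump(s,open(f"pics/{n}.pkl","wb"));cv2.imwrite(f"pics/{n}.png",s[0])
def load(n): return pickle.load(open(f"pics/{n}.pkl","rb"))
E
python3 - <<'E'
from h import *
for n,p in [("r2",[.60,.32,.22]),("c2",[.68,.04,.25]),("t2",[.60,-.305,.22])]:
    move_pose(p,list(down(np.pi/2)));keep(snap("wrist"),n)
print(get_time())
E
```

```text
7.9167
```

View pics/c2.png

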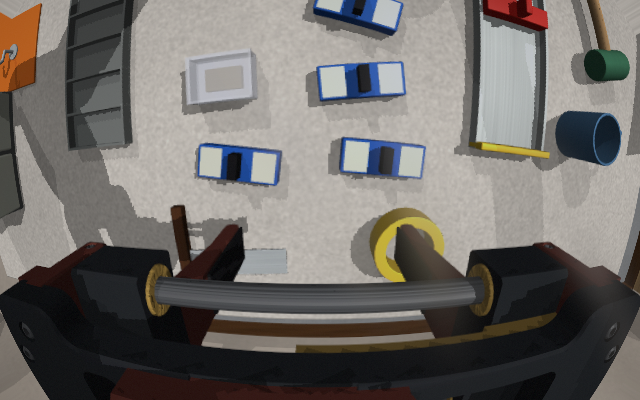

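View pics/r2.png

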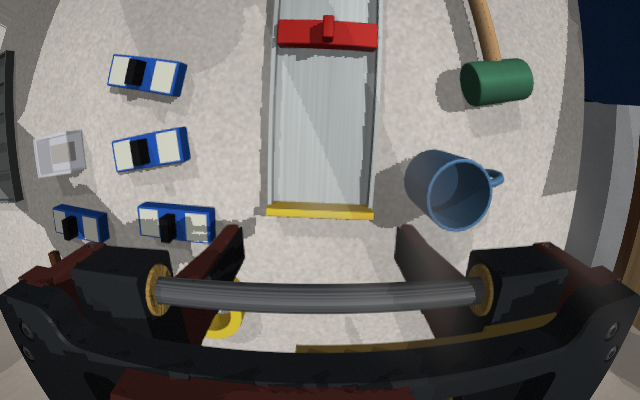

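View pics/t2.png

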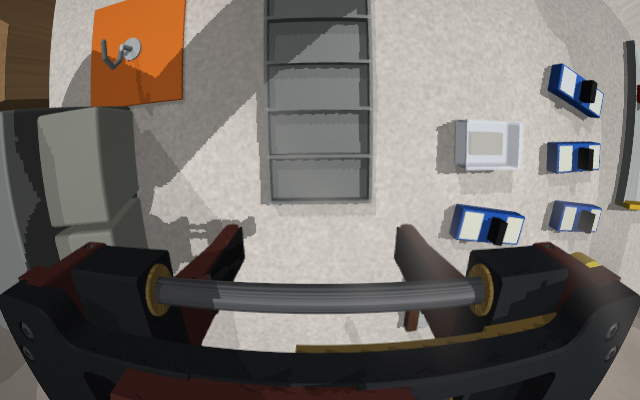

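```bash
cat >> h.py <<'E'
def cassettes(s,dbg=False):
    """pairs of white patches on blue -> list of (centre,yaw,patch dist)"""
    im=s[0];hsv=cv2.cvtColor(im,cv2.COLOR_BGR2HSV)
    blue=cv2.inRange(hsv,(108,130,50),(128,255,255))
    # white patch regions enclosed next to blue: bright low-sat
    wh=cv2.inRange(hsv,(0,0,110),(179,75,255))
    blue_d=cv2.dilate(blue,np.ones((3,3)))
    wh=wh&~blue_d
    n,l,st,ce=cv2.connectedComponentsWithStats(wh,connectivity=4)
    P=[]
    for k in range(1,n):
        if not 80<st[k,4]<1800: continue
        m=(l==k).astype(np.uint8)
        ring=cv2.dilate(m,np.ones((7,7)))-m
        if (ring*(blue>0)).sum()/ring.sum()<0.35: continue
        c,wh_,a=cv2.minAreaRect(np.argwhere(m)[:,::-1].astype(np.float32))
        w=toplane(cv2.boxPoints((c,wh_,a)),.026,s)
        P.append((np.array(ce[k]),toplane(ce[k],.026,s)[0],np.linalg.norm(w[0]-w[1]),np.linalg.norm(w[1]-w[2])))
    out=[]
    for i in range(len(P)):
        for j in range(i):
            d=P[i][1]-P[j][1];L=np.linalg.norm(d)
            if .045<L<.085:
                mid=((P[i][0]+P[j][0])/2).astype(int)
                c=(P[i][1]+P[j][1])/2;y=np.arctan2(d[1],d[0])
                # fin between them must be dark/blue
                g=im[max(mid[1]-2,0):mid[1]+3,mid[0]-2:mid[0]+3].mean()
                if g<95: out.append((c[:2],((y+0)%np.pi),L))
    if dbg:
        for p in P: print("patch",p[0],p[1],p[2],p[3])
    return out
E
python3 - <<'E'
from h import *
s=load("c2")
for o in cassettes(s,True): print(o[0],np.degrees(o[1]),o[2])
from m import pseudo
s=list(pseudo([.48,.04,.3],np.pi/2));s[0]=cv2.imread("pics/w_cas.png")
print()
for o in cassettes(s,True): print(o[0],np.degrees(o[1]),o[2])
E
```

```text
patch [330.     3.93] [0.4615 0.0548 0.026 ] 0.030210272760751694 0.014353071768895888
patch [386.1075  12.1958] [0.4695 0.1262 0.026 ] 0.0367381518896884 0.028784507310410663
patch [389.9728  78.0351] [0.5581 0.1298 0.026 ] 0.02905179355848216 0.03829557163824656
patch [332.9018  81.5714] [0.5652 0.0581 0.026 ] 0.029147211334389397 0.03652546678583157
patch [355.6977 155.8806] [0.6583 0.0873 0.026 ] 0.03679312356072098 0.028470439171625877
patch [210.1444 161.5415] [ 0.6638 -0.1018  0.026 ] 0.037718279014974064 0.028423133034109673
patch [263.3697 167.0853] [ 0.6724 -0.03    0.026 ] 0.037347284150991554 0.029210276153656244
[0.4655 0.0905] 83.61943513358382 0.0717828401601634
[0.5616 0.094 ] 95.6061251858816 0.07198938633294918
[ 0.6681 -0.0659] 83.1314672561099 0.07235828659743727

patch [331.0153 146.0975] [0.451  0.0565 0.026 ] 0.038124783612889214 0.02944919796788141
patch [379.6723 159.1459] [0.469  0.1268 0.026 ] 0.037166654838086594 0.028213512121374518
patch [349.5951 275.419 ] [0.6552 0.0884 0.026 ] 0.0300871845044276 0.02905239752429743
patch [277.0593 279.163 ] [ 0.6625 -0.0285  0.026 ] 0.014686893353712245 0.02807058015899871
[0.46   0.0917] 75.6022902039478 0.07252057035262992
```

```bash
python3 - <<'E'
import cv2
a=cv2.imread("pics/t2.png")[0:215,250:385];b=cv2.imread("pics/r2.png")[0:225,255:385]
cv2.imwrite("pics/z3.png",cv2.resize(a,None,fx=2.7,fy=2.7,interpolation=cv2.INTER_CUBIC))
cv2.imwrite("pics/z4.png",cv2.resize(b,None,fx=2.6,fy=2.6,interpolation=cv2.INTER_CUBIC))
E
```

```text
(no output)
```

View pics/z3.png

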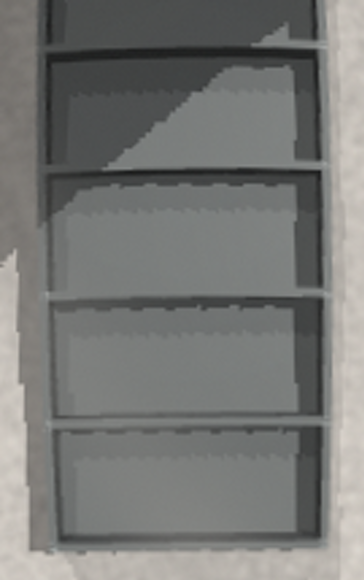

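View pics/z4.png

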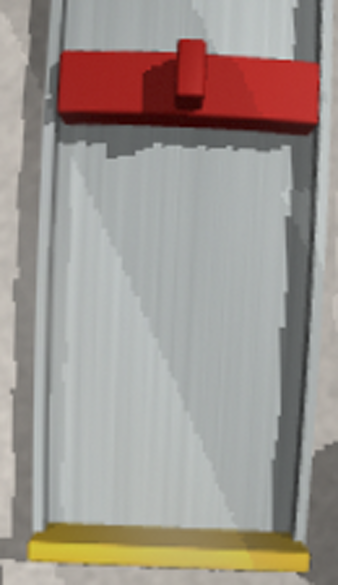

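```bash
python3 - <<'E'
from h import *
s=load("t2");o=np.array([250,0])
f=lambda L,z:toplane(np.array(L)/2.7+o,z,s)
for l in ([[41,48],[327,45]],[[45,171],[328,166]],[[47,296],[329,294]],[[48,424],[329,423]],[[54,545],[329,544]]):
    P=f(l,.022);d=P[1]-P[0];print(P.ravel(),P.mean(0),np.linalg.norm(d),np.degrees(np.arctan2(-d[0],d[1])))
s=load("r2");o=np.array([255,0])
f=lambda L,z:toplane(np.array(L,float)/2.6+o,z,s)
for nm,l,z in (("Lout",[[50,0],[33,530]],.022),("Lin",[[61,0],[46,525]],.022),("Rin",[[318,140],[298,530]],.022),("Rout",[[327,140],[306,535]],.022),("cheek top near",[[30,541],[308,545]],.04),("cheek far",[[30,560],[308,571]],.04),("stop low front",[[60,121],[318,132]],.007),("stop back top",[[60,50],[318,63]],.033),("stop fronttop",[[60,112],[318,122]],.033),("fin top",[[178,40],[204,40],[178,98],[204,98]],.058)):
    P=f(l,z);d=P[1]-P[0];print(nm,P.ravel(),np.linalg.norm(d),np.degrees(np.arctan2(d[1],d[0])))
E
```

```text
[ 0.4087 -0.3674  0.022   0.4073 -0.2431  0.022 ] [ 0.408  -0.3052  0.022 ] 0.12426943010888628 0.6121837798186095
[ 0.4661 -0.3648  0.022   0.4638 -0.2434  0.022 ] [ 0.4649 -0.3041  0.022 ] 0.12139955983201824 1.0725306388548845
[ 0.5213 -0.3641  0.022   0.5203 -0.2428  0.022 ] [ 0.5208 -0.3035  0.022 ] 0.12125063483435912 0.4413347356791711
[ 0.5773 -0.3648  0.022   0.5768 -0.2417  0.022 ] [ 0.577  -0.3032  0.022 ] 0.12304917579800474 0.2275752273906356
[ 0.6322 -0.364   0.022   0.6317 -0.2397  0.022 ] [ 0.632  -0.3018  0.022 ] 0.12432284466150106 0.222122913760517
Lout [0.3841 0.2664 0.022  0.6333 0.256  0.022 ] 0.2494703914075084 -2.40266962263627
Lin [0.3844 0.2715 0.022  0.6309 0.2623 0.022 ] 0.24665883600597244 -2.137841952509217
Rin [0.4529 0.387  0.022  0.6336 0.3806 0.022 ] 0.18079375897888186 -2.008051403101451
Rout [0.4527 0.3911 0.022  0.6361 0.3846 0.022 ] 0.1835071485670161 -2.035450342217187
cheek top near [0.6334 0.2575 0.04   0.6355 0.3824 0.04  ] 0.12496289100745869 89.00699161376636
cheek far [0.6423 0.257  0.04   0.6479 0.383  0.04  ] 0.1261260273312929 87.47622510345235
stop low front [0.4411 0.2698 0.007  0.4457 0.3898 0.007 ] 0.12008310158262823 87.78168194035555
stop back top [0.4137 0.2729 0.033  0.419  0.3856 0.033 ] 0.11277854918389228 87.28911496617368
stop fronttop [0.4431 0.2732 0.033  0.447  0.385  0.033 ] 0.11186094905754083 88.02093072931808
fin top [0.4188 0.3239 0.058  0.4187 0.3344 0.058  0.4444 0.3238 0.058  0.4444
 0.3342 0.058 ] 0.010486348348852476 90.57065284457761
```

```bash
cat >> h.py <<'E'
HP=np.pi/2
ZG=.0285
TC=np.array([.4925,-.3045]);TY=np.radians(.7)
RC=np.array([.6345,.3213]);RY=np.radians(-2.15)
def ft(n=12,dt=.02):
    a=[]
    for _ in range(n): a.append(get_ft_force());wait(dt)
    a=np.array(a);return a.mean(0),a.std(0)
def look(c,dx=.02,z=.25,name=None):
    move_pose([c[0]+dx,c[1],z],list(down(HP)))
    wait(.15);s=snap("wrist")
    if name: keep(s,name)
    r=cassettes(s)
    r=[o for o in r if np.linalg.norm(o[0]-c)<.05]
    return min(r,key=lambda o:np.linalg.norm(o[0]-c)) if r else None
def mp(p,yaw):
    b=nearyaw(p,yaw);move_pose(list(p),list(down(b[1])));return b[1]
def pick(c,yaw):
    y=mp([c[0],c[1],.10],yaw);command_gripper(.5);wait(.2)
    b,sb=ft()
    movel([c[0],c[1],ZG],v=.12)
    command_gripper(0.0)
    w=get_grip_width()
    movel([c[0],c[1],.10],v=.08);wait(.3)
    a,sa=ft(20)
    m=(b[2]-a[2])/9.81
    print("width",w,get_grip_width(),"base",b,sb,"load",a,sa,"mass",m,"t",get_time())
    return m
E
python3 - <<'E'
from h import *
o=look([.460,.0917],name="l1");print(o)
if o and o[2]>.068: pick(o[0],o[1])
E
```

```text
None
```

View pics/l1.png

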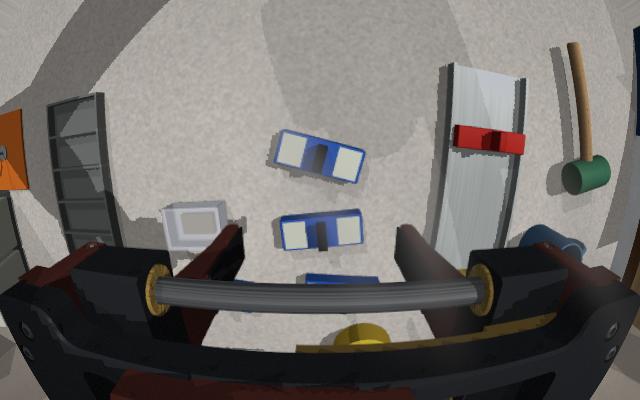

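```bash
python3 - <<'E'
from h import *
s=load("l1")
for o in cassettes(s,True): print(o)
hsv=cv2.cvtColor(s[0],cv2.COLOR_BGR2HSV)
for r in (160,170): print(hsv[r,280:370:3].tolist())
E
```

```text
patch [346.7246 163.8638] [0.4694 0.1256 0.026 ] 0.037231940014540416 0.0286871959858996
patch [294.8658 234.6838] [0.5648 0.058  0.026 ] 0.02908612670563317 0.03686020561313046
[[35, 16, 191], [33, 15, 190], [30, 15, 188], [33, 16, 189], [33, 15, 187], [33, 15, 187], [33, 14, 186], [111, 35, 169], [113, 66, 119], [114, 69, 118], [114, 74, 117], [113, 57, 103], [150, 3, 76], [120, 3, 73], [90, 4, 67], [112, 130, 131], [111, 152, 146], [111, 161, 144], [111, 172, 160], [38, 16, 195], [37, 17, 196], [39, 17, 197], [39, 17, 197], [39, 17, 198], [37, 17, 197], [41, 18, 199], [42, 17, 198], [109, 161, 165], [0, 3, 147], [18, 18, 174]]
[[16, 15, 181], [17, 16, 148], [15, 11, 135], [18, 11, 112], [12, 11, 114], [12, 11, 115], [15, 9, 115], [120, 2, 111], [115, 26, 109], [113, 52, 112], [114, 65, 118], [0, 0, 85], [150, 3, 82], [120, 3, 79], [113, 109, 133], [112, 130, 145], [112, 139, 145], [112, 144, 145], [45, 8, 182], [35, 17, 194], [37, 17, 195], [35, 16, 195], [38, 16, 195], [38, 16, 196], [37, 17, 197], [35, 16, 196], [111, 119, 167], [15, 11, 142], [17, 15, 154], [20, 15, 152]]
```

```bash
sed -i 's/(108,130,50),(128,255,255)/(100,45,50),(130,255,255)/; s/(179,75,255)/(179,40,255)/' h.py; python3 - <<'E'
from h import *
for n in ("l1","c2"):
    for o in cassettes(load(n),True): print(o[0],np.degrees(o[1]),o[2])
E
```

```text
patch [291.4654 149.4233] [0.4509 0.0561 0.026 ] 0.03530364824001494 0.027156104176915174
patch [346.8207 163.8084] [0.4693 0.1258 0.026 ] 0.034960070056377655 0.02678546756196512
patch [348.5996 229.7947] [0.558 0.13  0.026] 0.027134050751902228 0.034959397428968676
patch [294.9398 234.8963] [0.5651 0.0581 0.026 ] 0.02707081633523219 0.03532976586099473
[0.4601 0.091 ] 75.15454846832945 0.07202152096588844
[0.5615 0.094 ] 95.67022891693387 0.07224564362876824
patch [330.1694   3.8306] [0.4614 0.0551 0.026 ] 0.015335964680369971 0.02715804101052367
patch [386.0399  12.1387] [0.4694 0.1261 0.026 ] 0.035429789956555345 0.02694251621213131
patch [389.9945  77.8629] [0.5579 0.1298 0.026 ] 0.0264255548742938 0.03561672570837108
patch [333.0976  81.4377] [0.565  0.0584 0.026 ] 0.027464800864691555 0.034590471675556296
patch [355.9931 156.0155] [0.6585 0.0877 0.026 ] 0.034754001912035176 0.026945729701997417
patch [210.2735 161.3735] [ 0.6636 -0.1016  0.026 ] 0.03551163210833341 0.02653177658443206
patch [410.3333 161.1291] [0.6638 0.1594 0.026 ] 0.034778264318433165 0.026748651507817005
patch [263.2276 167.3602] [ 0.6728 -0.0302  0.026 ] 0.03533173033371926 0.026783927175846045
[0.4654 0.0906] 83.53525791526454 0.07149330189826043
[0.5614 0.0941] 95.66421316905665 0.07178250267661905
[0.6612 0.1236] 85.72844561789408 0.07190285538936939
[ 0.6682 -0.0659] 82.64210865196664 0.07203623101205123
```

```bash
python3 - <<'E'
from h import *
pick(np.array([.4601,.0912]),np.radians(75.2))
keep(snap("wrist"),"p1")
E
```

```text
width 0.1357175411247628 0.13330616260937136 base [ 0.0569 -0.0419  0.0387] [0.5207 0.4454 0.5326] load [ 0.0629 -0.0594 -4.2789] [0.4701 0.3108 0.6379] mass 0.4401288378210258 t 14.5583
```

View pics/p1.png

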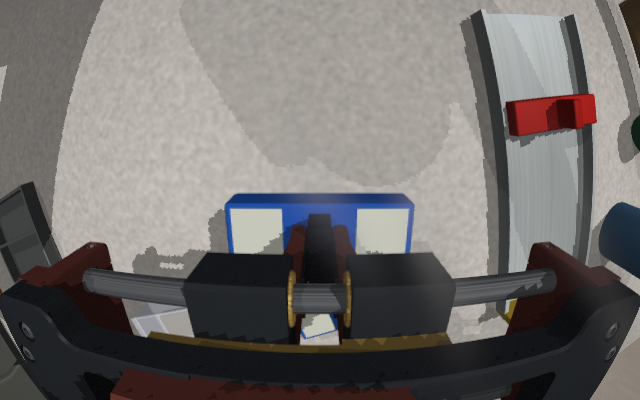

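```bash
cat >> h.py <<'E'
def rot(a): return np.array([[np.cos(a),-np.sin(a)],[np.sin(a),np.cos(a)]])
def traypos(k): return TC+rot(TY)@[(-112,-56,0,56,112)[k]/1000,0],TY+HP
def rackpos(d): return RC-rot(RY)@[d,0],RY+HP     # d: distance of cassette centre from cheek face
def place(p,yaw,base=None,zc=.10):
    y=mp([p[0],p[1],zc],yaw);wait(.15)
    a,_=ft(5,.01);w=get_grip_width();print("before lowering",w,a)
    if w<.11: print("LOST?");return False
    movel([p[0],p[1],.055],v=.12)
    hit=movel([p[0],p[1],ZG+.0065],v=.04,until_force=6)
    print("hit",hit,get_tcp_pos())
    if get_tcp_pos()[2]>ZG+.013: print("HIGH");return False
    command_gripper(.5)
    movel([p[0],p[1],zc],v=.15)
    print("t",get_time());return True
E
python3 - <<'E'
from h import *
p,y=traypos(0);print(p)
if place(p,y):
    o=look(p,name="pl1");print(o)
E
```

```text
[ 0.3805 -0.3059]
before lowering 0.1320462081874245 [ 0.0429 -0.1959 -4.3393]
hit True [ 0.3811 -0.3066  0.0518]
HIGH
```

```bash
python3 - <<'E'
from h import *
print(ft()[0],get_grip_width(),get_tcp_pos())
keep(snap("wrist"),"x1")
movel([*get_tcp_pos()[:2],.075],v=.05);wait(.2);print(ft())
keep(snap("wrist"),"x2");keep(snap("scene"),"x3")
E
```

```text
[-0.9    -1.9497  2.4151] 0.13303465703056414 [ 0.381  -0.3066  0.0517]
(array([-0.0715, -0.0567, -4.3433]), array([0.4035, 0.3651, 0.6453]))
```

View pics/x1.png

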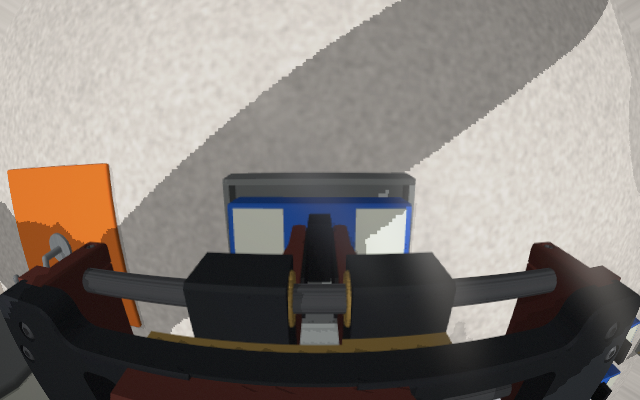

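View pics/x2.png

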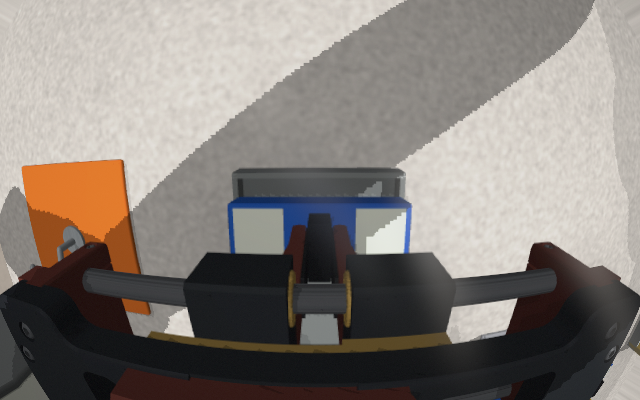

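```bash
python3 - <<'E'
from h import *
s=load("x1")
print(get_tcp_pos(),toplane([[319,198]],.049,s))
b=cv2.resize(s[0][160:262,215:425],None,fx=3.7,fy=3.7,interpolation=cv2.INTER_CUBIC);cv2.imwrite("pics/z5.png",b)
E
```

```text
[ 0.381  -0.3065  0.0749] [[ 0.3561 -0.3072  0.049 ]]
```

View pics/z5.png

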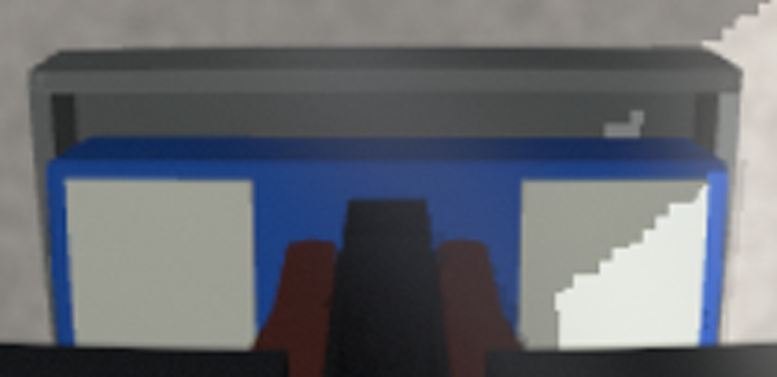

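```bash
python3 - <<'E'
from h import *
s=load("x1");o=np.array([215,160])
f=lambda L,z:toplane(np.array(L,float)/3.7+o,z,s)
print("wall outer",f([[35,70],[742,70]],.022));print("wall inner",f([[50,93],[720,93]],.022))
print("cas top",f([[50,162],[727,162]],.049))
print("cas bottom near edge",f([[90,139],[690,139]],.023))
E
```

```text
wall outer [[ 0.3511 -0.3691  0.022 ]
 [ 0.3496 -0.2441  0.022 ]]
wall inner [[ 0.3552 -0.3665  0.022 ]
 [ 0.3538 -0.2479  0.022 ]]
cas top [[ 0.3601 -0.3589  0.049 ]
 [ 0.3589 -0.2542  0.049 ]]
cas bottom near edge [[ 0.3633 -0.3593  0.023 ]
 [ 0.362  -0.2531  0.023 ]]
```

```bash
python3 - <<'E'
from h import *
movel([.3792,-.3072,.058],v=.08)
hit=movel([.3792,-.3072,ZG+.0065],v=.03,until_force=6)
print(hit,get_tcp_pos(),ft()[0]);keep(snap("wrist"),"x4")
E
```

```text
True [ 0.3795 -0.3071  0.0394] [1.6935 0.0951 2.1932]
```

View pics/x4.png

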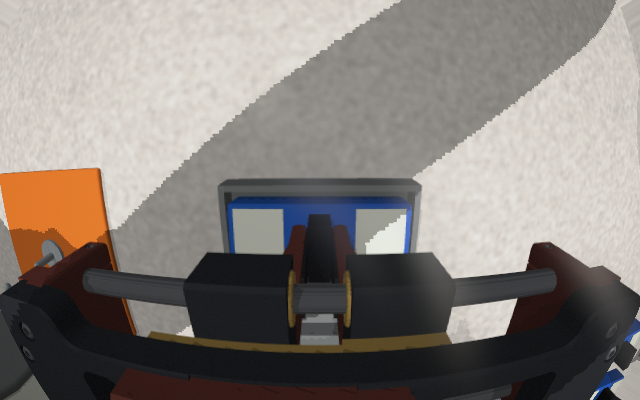

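```bash
python3 - <<'E'
from h import *
command_gripper(.5);movel([.3792,-.3072,.10],v=.15)
o=look([.379,-.307],dx=.03,name="pl1");print(o,np.degrees(o[1]) if o else 0,get_time())
E
```

```text
(array([ 0.3832, -0.3073]), np.float64(1.5921782027621538), np.float64(0.07311733489473361)) 91.22509125099604 21.8
```

View pics/pl1.png

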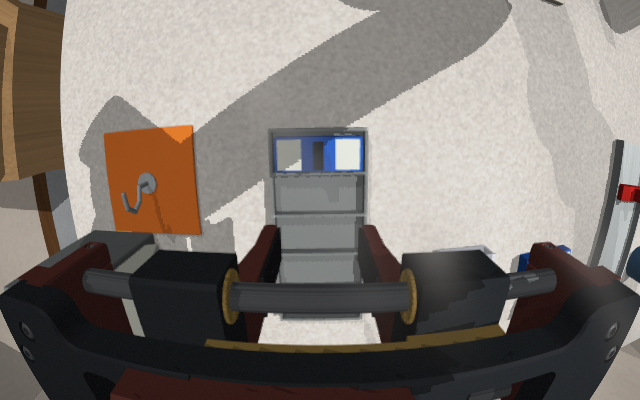

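```bash
cat >> h.py <<'E'
def survey(name,p=(.68,.06,.25)):
    move_pose(list(p),list(down(HP)));wait(.15);s=snap("wrist");keep(s,name)
    r=cassettes(s)
    for o in r: print(name,o[0],np.degrees(o[1]),o[2])
    return r
E
python3 - <<'E'
from h import *
r=survey("s2")
c=min(r,key=lambda o:np.linalg.norm(o[0]-[.5615,.094]))
if np.linalg.norm(c[0]-[.5615,.094])<.05:
    pick(c[0],c[1]);keep(snap("wrist"),"p2")
E
```

```text
s2 [0.5615 0.094 ] 95.44824234798592 0.07192553351823756
s2 [0.6612 0.1235] 85.70550216532972 0.07181749031944085
s2 [ 0.668 -0.066] 82.65884137950668 0.07212355975467062
width 0.13623285944360145 0.13293393629794595 base [0.2796 0.1271 0.1378] [0.5979 0.4934 0.3958] load [-0.1398  0.2816 -2.0171] [0.3859 0.3708 0.5093] mass 0.2196658000616516 t 28.1083
```

View pics/p2.png

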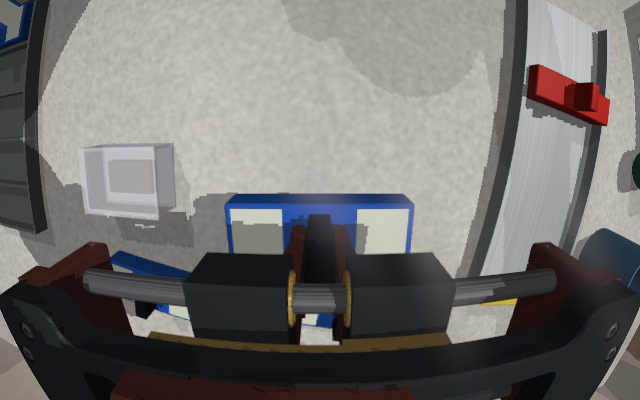

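```bash
python3 - <<'E'
from h import *
p,y=rackpos(.027);print(p)
y=mp([p[0],p[1],.10],y);wait(.1);print(ft(5)[0])
movel([*p,.062],v=.12)
hit=movel([*p,ZG+.0065],v=.03,until_force=5)
print(hit,get_tcp_pos(),ft()[0],get_grip_width(),get_time());keep(snap("wrist"),"x5")
E
```

```text
[0.6075 0.3223]
[-0.0661 -0.3375 -2.1516]
True [0.6071 0.3221 0.0347] [-0.7177 -0.1645  5.8805] 0.13204090659386597 30.8083
```

View pics/x5.png

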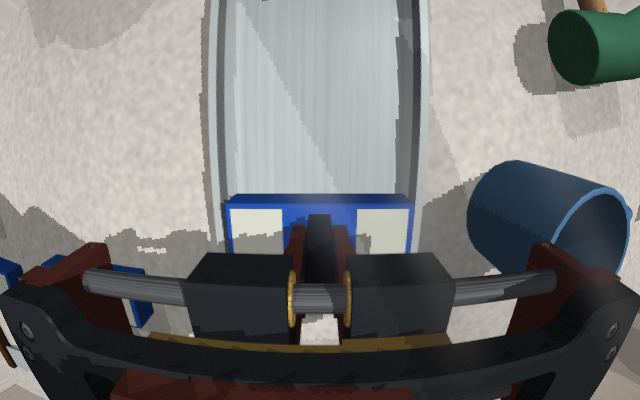

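```bash
python3 - <<'E'
from h import *
command_gripper(.5);p=get_tcp_pos();movel([p[0],p[1],.10],v=.15)
r=survey("s3",(.66,.26,.25));print(get_time())
E
```

```text
s3 [0.6074 0.3229] 87.86525362117199 0.07336185466659079
s3 [0.661  0.1235] 85.80272675779369 0.07242107323811278
s3 [ 0.6675 -0.0674] 82.33296241700343 0.074056678357853
33.05
```

View pics/s3.png

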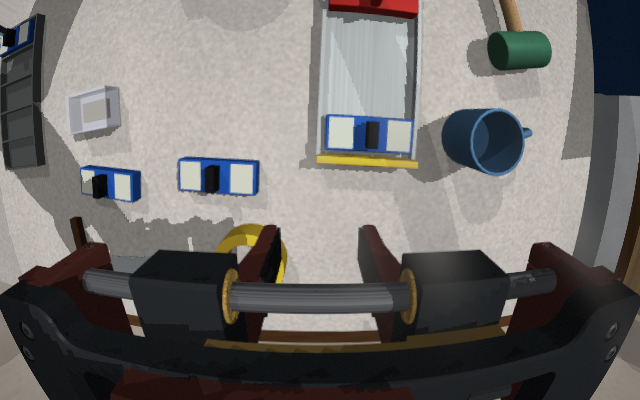

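```bash
python3 - <<'E'
from h import *
pick(np.array([.6611,.1235]),np.radians(85.7));keep(snap("wrist"),"p3")
E
```

```text
width 0.13175534031055386 0.13381557860898033 base [-0.1468 -0.1035 -0.0259] [0.278  0.6544 0.452 ] load [-0.1022  0.1935 -2.2309] [0.5133 0.424  0.5009] mass 0.2247774798127307 t 37.5083
```

View pics/p3.png

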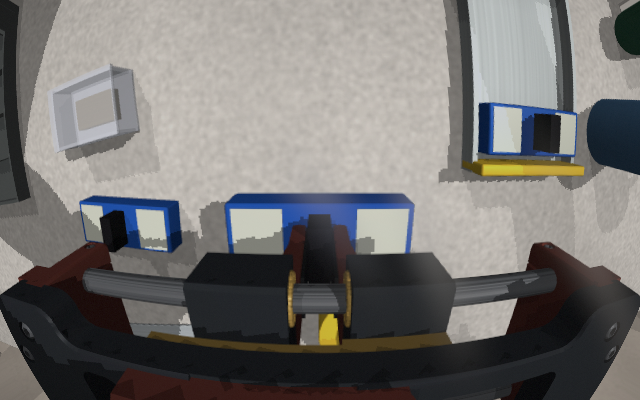

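```bash
cat >> h.py <<'E'
def place2(p,yaw,name):
    mp([*p,.10],yaw);wait(.1);a=ft(8)[0];w=get_grip_width();print("before",a,w)
    if w<.11 or a[2]>-1: print("LOST");return
    movel([*p,.062],v=.12)
    hit=movel([*p,ZG+.0065],v=.03,until_force=5)
    z=get_tcp_pos()[2];print(hit,get_tcp_pos(),ft()[0],get_grip_width());keep(snap("wrist"),name)
    if z>.038: print("HIGH");return
    command_gripper(.5);movel([*p,.10],v=.15);print("released",get_time());return True
E
python3 - <<'E'
from h import *
p,y=rackpos(.074)
if place2(p,y,"x6"): survey("s4",(.66,.15,.25))
E
```

```text
before [ 0.3605  0.1092 -1.9233] 0.1355775059378764
True [0.5602 0.3239 0.0346] [-0.5688 -0.185   6.046 ] 0.13587864831914231
released 41.575
s4 [0.5596 0.3268] 87.71484236747546 0.07314093405581472
s4 [0.5821 0.2893] 177.64825469154965 0.047940935456052054
s4 [0.585  0.3624] 177.67184958375398 0.047891894968732106
s4 [0.6075 0.3249] 87.75323360116003 0.07316072975587072
s4 [ 0.668  -0.0663] 83.1181275627911 0.07162551965943467
```

View pics/s4.png

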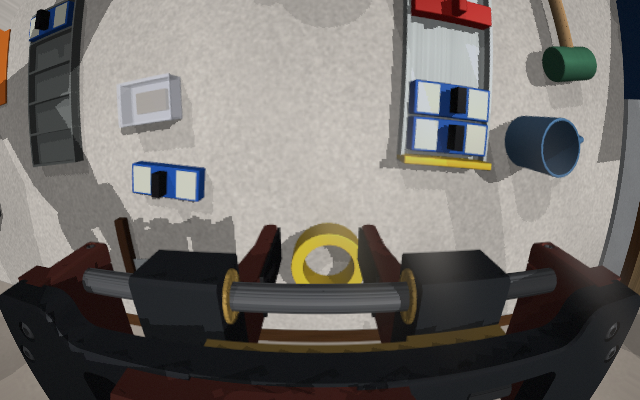

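```bash
python3 - <<'E'
from h import *
m=pick(np.array([.668,-.066]),np.radians(82.8));keep(snap("wrist"),"p4")
E
```

```text
width 0.12695746907667133 0.13574360154134535 base [-0.0323 -0.1611  0.026 ] [0.5593 0.3347 0.3783] load [-0.0608  0.192  -2.0356] [0.4777 0.4622 0.4634] mass 0.21015737721369712 t 47.4167
```

View pics/p4.png

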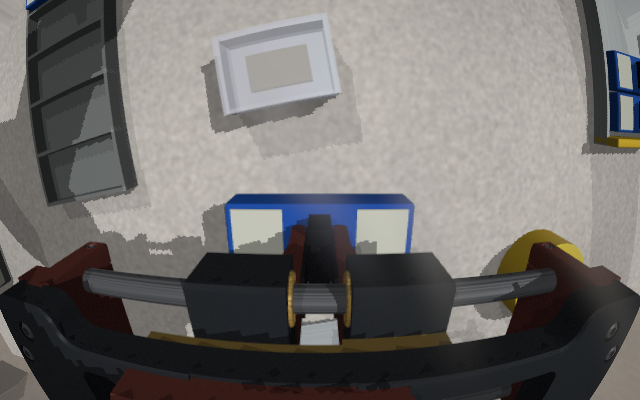

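```bash
python3 - <<'E'
from h import *
p,y=rackpos(.121);print(p)
if place2(p,y,"x7"):
    survey("s5",(.60,.32,.25));keep(snap("top"),"top5");keep(snap("scene"),"sc5")
E
```

```text
[0.5136 0.3258]
before [ 0.0048 -0.3995 -1.737 ] 0.13239323581709012
True [0.5132 0.3256 0.0346] [-0.4075 -0.2933  6.227 ] 0.13439349354386682
released 52.1417
s5 [0.5127 0.3257] 88.52531321048285 0.07295329107534626
s5 [0.5576 0.3246] 88.29153220753092 0.07328317826225851
s5 [0.602  0.3243] 88.62882052032163 0.07300351282450683
```

View pics/s5.png

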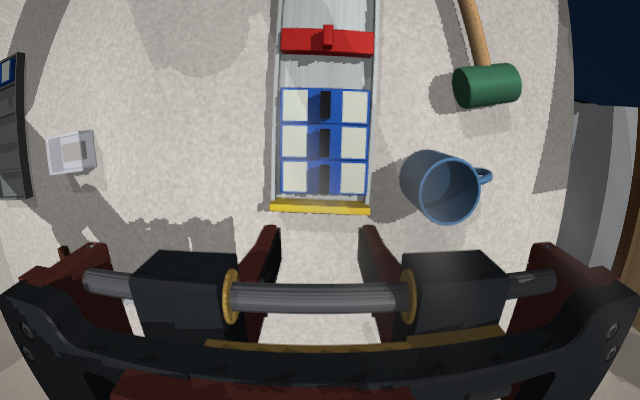

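View pics/sc5.png

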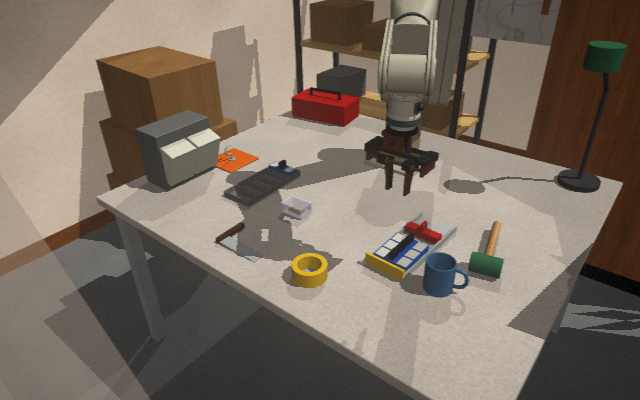

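View pics/top5.png

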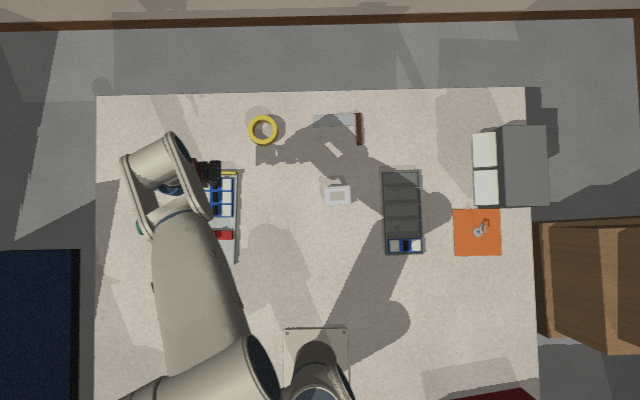

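```bash
python3 - <<'E'
from h import *
u=rot(RY)@[1,0]
p=RC-u*.203;print(p)
mp([*p,.12],RY+HP);wait(.1)
movel([*p,.040],v=.1)
command_gripper(0.0);wait(.3)
print("w",get_grip_width(),ft()[0],get_tcp_pos())
q=get_tcp_pos()
t=q[:2]+u*.080
hit=movel([*t,q[2]],v=.025,until_force=10)
e=get_tcp_pos();print(hit,e,(e-q)[:2]@u,"d face",(RC-e[:2])@u-.015,ft()[0],get_time())
keep(snap("wrist"),"x8")
E
```

```text
[0.4316 0.3289]
w 0.1308566007921371 [-0.2344 -3.4088  5.594 ] [0.4316 0.3287 0.0402]
True [0.49   0.3261 0.0402] 0.058410911750672936 d face 0.12957678425851132 [-1.4571 -0.2004  4.9356] 58.525
```

View pics/x8.png

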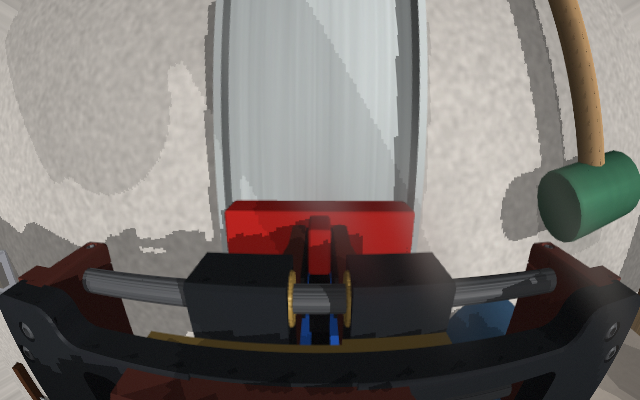

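```bash
python3 - <<'E'
from h import *
u=rot(RY)@[1,0]
q=get_tcp_pos()
hit=movel([*(q[:2]+u*.02),q[2]],v=.01,until_force=12)
e=get_tcp_pos();print(hit,(e-q)[:2]@u,ft()[0])
command_gripper(.5);wait(.2)
movel([*e[:2],.13],v=.15)
survey("s6",(.62,.32,.25));print(get_time())
s=load("s6");cv2.imwrite("pics/z6.png",cv2.resize(s[0][0:225,250:400],None,fx=2.6,fy=2.6,interpolation=cv2.INTER_CUBIC))
E
```

```text
True 2.369480762079818e-05 [-1.2688  0.3819  4.2814]
s6 [0.5253 0.3247] 87.33666462594513 0.07290302537457816
s6 [0.57   0.3232] 87.38193023559346 0.0736700153741229
s6 [0.5924 0.3233] 119.36888733680082 0.08424584309497533
s6 [0.6148 0.3232] 87.24687940321225 0.0732105184780698
61.9667
```

View pics/z6.png

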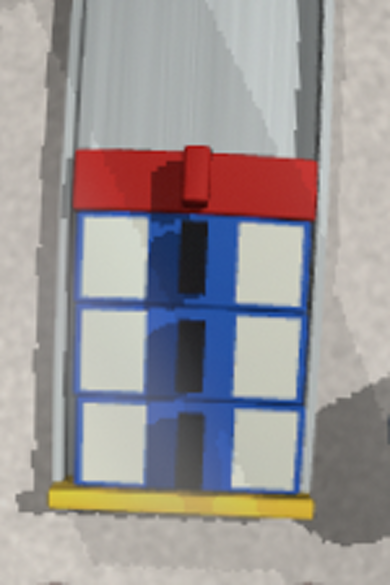

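```bash
python3 - <<'E'
from h import *
survey("s7",(.52,-.2,.25));s=load("s7");cv2.imwrite("pics/z7.png",s[0])
keep(snap("top"),"top7")
E
```

```text
s7 [ 0.3813 -0.3091] 90.87005585562356 0.0732786427596483
```

View pics/z7.png

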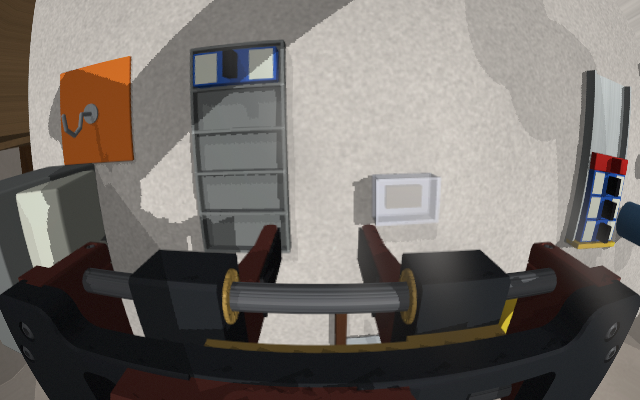

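View pics/top7.png

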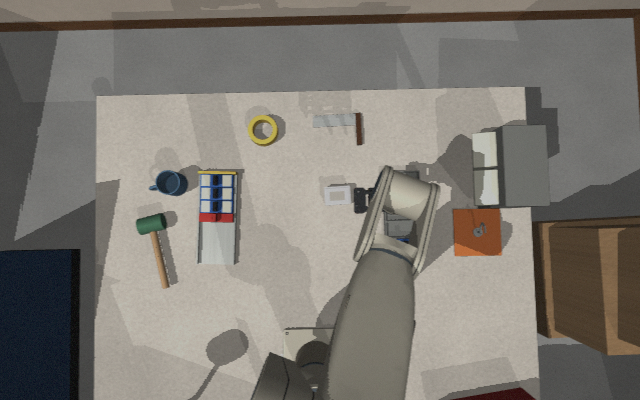

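All the views agree: one cassette lies flat in the tray's near compartment, the closed row of three is in the rack with the stop against it, and the other objects have not moved. I'm handing the job in.

```bash
python3 -c "
from station import *
job_done();print(get_time())"
```

```text
the job is handed in; nothing more can be done
the job is handed in; nothing more can be done
```

The four cassettes on the table are sorted, the row in the rack is closed, and I handed the job in at about 63 s. No fifth cassette was there.

- **Weights:** I read about 440, 220, 225 and 210 g, each uncertain by roughly 20 g, so none was close to 350 g.
- **Placing:** The heavy cassette lies flat in the tray compartment nearest the robot. The three light ones lie side by side in the rack.
- **Stop:** I then pushed the red stop up until the force rose by 10 N. A second push moved it only 0.02 mm. Its face ended about 130 mm from the cheek by my measurement, against 132 mm for a tight row, which is within the 2 mm calibration.
- **Last pictures:** They show the row closed at the 44 mm pitch, the tray cassette flat, and the other objects where they were.

**One thing went wrong on the way:** the tray cassette touched the tray's edge on its first lowering. I lifted it, moved it about 1.5 mm and lowered it again. It met contact about 5 mm high, so I let it go there and it settled flat.

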